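# Set the blue-capped containers in their drip dishes

### The job

Stand each of the three blue-capped glass containers on the open bench in front of you inside the white drip dish that fits it: the large bottle in the large dish first, then the medium bottle in the medium dish, and the small vial in the small dish last. Keep them upright, set them down flat within the rim rather than dropping them, and leave the black-capped vials and the timer where they are.

Things in the scene. Friction and masses are not known exactly. Their poses are not given: they have to be found in the camera images.
- bottle_large: glass reagent bottle with a blue screw cap, the larger of two, loose, upright: 54 mm in diameter, 106 mm high, about 0.25 kg; the straight body reaches up to about 60 mm, the cap is narrower. Origin: centre of its underside, z up. It fits the large dish.
- bottle_medium: glass reagent bottle with a blue screw cap, the smaller of two, loose, upright: 42 mm in diameter, 80 mm high, about 0.18 kg; the straight body reaches up to about 42 mm, the cap is narrower. Origin: centre of its underside, z up. It fits the medium dish.
- vial_blue: small sample vial with a BLUE screw cap, loose, upright: 23 mm in diameter, 48 mm high (cap: the top 11 mm), 14 g. Origin: centre of its underside, z up. It fits the small dish.
- dish_large: fixed round white ceramic drip dish, the largest of three: outer diameter 82 mm, inner diameter 76 mm, floor 3 mm thick, rim 9 mm high (top of the rim over the table; 3 mm thick wall). Origin: centre of its underside on the table, z up. It does not move.
- dish_medium: fixed round white ceramic drip dish, the middle of three: outer diameter 68 mm, inner diameter 62 mm, floor 3 mm thick, rim 9 mm high (top of the rim over the table; 3 mm thick wall). Origin: centre of its underside on the table, z up. It does not move.
- dish_small: fixed round white ceramic drip dish, the smallest of three: outer diameter 49 mm, inner diameter 43 mm, floor 3 mm thick, rim 9 mm high (top of the rim over the table; 3 mm thick wall). Origin: centre of its underside on the table, z up. It does not move.
- vial_black_1: small sample vial with a BLACK cap, loose, upright, 23 mm in diameter, 48 mm high; a bystander that stays where it is. Origin: centre of its underside, z up.
- vial_black_2: small sample vial with a BLACK cap, loose, upright, 23 mm in diameter, 48 mm high; a bystander that stays where it is. Origin: centre of its underside, z up.
- timer: flat white lab timer with a small display and three round buttons, 60 x 60 mm, 22 mm high, loose; a bystander that stays where it is. Origin: centre of its underside, z up.
Mind the look-alikes: they are no part of the job. What is shaped like the dish_small but green or pink is not meant.

How it is judged:
By the outcome, as a careful person would: the job done as asked, in the order asked, and still so for the second after the job is handed in, with the robot touching nothing.
It also fails if it takes over 112 s, if anything falls off the work surface, if the arm or the gripper's body presses on something with over 40 N, if the wrist force passes 120 N, or if a joint passes its speed limit or range.

### The arm

A 6-joint arm with a two-finger parallel gripper is mounted at the origin on a cart in front of the work surface, level with it; the furniture and walls round the work are solid. World frame = base frame: x ahead of the robot, y to its left, z up, the work surface at z = 0. Lengths are in m, angles in rad, forces in N, time in s.
With the tool pointing down it reaches from about 0.25 to 0.775 m from the base axis. Payload 8.9 kg.
Tool frame: the origin (TCP) lies between the finger pads; the fingertips stand 19 mm ahead of it and the grasp point (between the pads) is the TCP (bot.tips_ahead is the distance from the TCP to the fingertips, in m); z points along the fingers, y is the line along which they close (so a half turn about z gives the same grasp; the last joint's range is limited). The gripper opens to 85 mm and grips with 20 to 120 N. Pads are 22 mm wide; open, the fingers measure 114 mm over their backs; the gripper's body (76 mm by 85 mm) begins 54 mm behind the grasp point. The pads swing forward as they close: fully open they stand 13 mm farther back than shut.
Start: joints at [-0.139, 0.291, -0.153, 1.127, 0, 1.431], TCP at [0.525, 0, 0.25] pointing down, gripper open.
Joint ranges: [-2.52, 2.52], [-0.91, 1.74], [-1.3, 1.37], [-1.96, 2.02], [-1.52, 1.47], [-3.14, 3.14]. Speed limits (rad/s): [2.22, 2.22, 2.79, 3.14, 3.14, 3.14].

### API

Orientations are given as [roll, pitch, yaw] about the fixed x, y, z axes, in that order (R = Rz(yaw) Ry(pitch) Rx(roll)).
In Python, from bench import bot gives the robot as it stands.
- The arm moves only by the tool play_rows, never from a script. Its argument "motion" is a list of rows, each an object of numbers: "dx", "dy", "dz": the shift along the tool's x, y, z in mm; "ax", "ay", "az": the turn, a rotation vector about the tool's x, y, z in degrees; "fingers": the closure, from 0 (fully open) to 1 (shut). In form: [{"dx": .., "dy": .., "dz": .., "ax": .., "ay": .., "az": .., "fingers": ..}, ...]. A call has 1 to 12 rows; each row is the pose to reach, as a shift and turn from the pose commanded when the call began, along the tool's axes at that moment; what a row does not reach only later rows make up. A row lasts 1/12 s, in which the tool goes at most 41.7 mm and 7.16 degrees, less where a joint would pass 70% of its speed; a pose out of reach is approached as far as the arm can. A call with a gripper value outside its range is refused whole. The fingers move at their own pace and stop on an object; the grip force is fixed at half the most. Time passes only in rows, so rows that repeat a pose let the fingers close. It gives the time, the measured TCP pose, the force, the opening and the grip force at its end, in the units of the state.
- bot.observe(): the state, without advancing time (a new reading comes with each control period).
- bot.snapshot(name): name is "scene" or "side" or "wrist"; returns the picture (384x512x3 uint8, red, green, blue); there is no depth.
- bot.camera_model(name): a dict with "fx", "fy", "cx", "cy" (pixels), "dist_coeffs" ([k1, k2, p1, p2, k3] as OpenCV has them; the pictures are not rectified), "pose" (4x4, takes a point from camera to world coordinates); the wrist camera has in their place "hand_eye" (4x4, takes a point from camera to tool coordinates, whose origin is the TCP and whose axes are the flange's). Camera axes: x right, y down, z forward; pixel columns grow to the right and rows downward; lengths in m; the calibration is good to about 2 mm. A picture is of the moment at which its call begins: read the wrist's pose just before it. camera_model takes no time and is no camera call.
- bot.sign_off(): hands the job in; it is judged then, once.
The state is a dict: "time": time; "joints": joint angles; "qd": joint speeds; "joint_torque": joint torques, N m; "ee_pos": TCP position; "ee_rot": TCP orientation; "force": force on the tool from outside, world axes, zero at the start; "torque": the same for the moment, N m; "gripper_width": finger opening in m; "grasp_force": force on a finger pad.
Only numpy, scipy, OpenCV 4.12 (cv2) and the standard library are available. Lean on these libraries where they do the work, as an engineer would, in place of code of your own. Each camera call takes 0.05 s, during which the arm holds its last target. There are 200 camera calls.

## Working session

There is one attempt and no reset: what is moved stays moved. The work goes in short steps, Python scripts to look and compute and a tool call to move; the robot and the scene stay as the last step left them, time stands still between calls to the robot, and variables do not carry over. Pictures are saved under pics/ and viewed, at most 14 in all, crops included, and the job is handed in when it is done.

Besides the shell and the picture viewer there is one more tool, called after ">>>" as name(argument=value, ...) on one line, values as JSON. play_rows: Moves the arm, as the interface text tells. Its arguments: {"type":"object","properties":{"motion":{"type":"array"}},"required":["motion"]}

```bash
mkdir -p pics; python3 - <<'E'
from bench import bot
import cv2
s=bot.observe();print(s)
for n in("scene","side","wrist"):
    im=bot.snapshot(n);cv2.imwrite(f"pics/{n}0.png",im[...,::-1]);m=bot.camera_model(n)
    print(n,m)
E
```

```text
{'time': 0.0, 'joints': array([-1.39273156e-01,  2.91272554e-01, -1.54131362e-01,  1.12670704e+00,
       -4.03787653e-05,  1.43152062e+00]), 'qd': array([ 6.56595844e-04, -1.10001733e-03,  1.78515786e-03, -6.78835902e-05,
       -1.36245236e-03,  1.04338852e-03]), 'joint_torque': array([-3.46096487e-03, -5.37150800e+01,  3.31364536e+01,  1.60375424e-02,
       -3.39078597e-04,  1.08972756e-05]), 'ee_pos': array([5.24578623e-01, 6.45500590e-05, 2.49734430e-01]), 'ee_rot': array([-3.14028515e+00, -1.42517005e-04,  1.57079881e+00]), 'force': array([ 0.1504856 ,  0.75263065, -0.50777857]), 'torque': array([-0.04266506,  0.01704953, -0.03362098]), 'grasp_force': 0.0, 'gripper_width': 0.08516062163367503}
scene {'fx': 478.4892494043509, 'fy': 478.4892494043509, 'cx': 257.70303376177634, 'cy': 190.45640097718044, 'dist_coeffs': array([-0.16680124,  0.        ,  0.        ,  0.        ,  0.        ]), 'pose': array([[ 0.82563602, -0.35010883,  0.44243526,  0.09290905],
       [-0.56384113, -0.54009487,  0.62480454, -0.82898482],
       [ 0.02020742, -0.76532434, -0.64332754,  0.69888848],
 
[... 359 characters left out ...]
-0.75765407,  0.44028472],
       [-0.02027681, -0.78013052, -0.62528811,  0.56324524],
       [ 0.        ,  0.        ,  0.        ,  1.        ]])}
wrist {'fx': 268.2515996039595, 'fy': 268.2515996039595, 'cx': 257.9575338787858, 'cy': 189.6291733205778, 'dist_coeffs': array([-0.02557524,  0.        ,  0.        ,  0.        ,  0.        ]), 'hand_eye': array([[-4.74131283e-04, -9.44672564e-01, -3.28014516e-01,
         8.41247927e-02],
       [ 9.99999888e-01, -4.46152430e-04, -1.60551642e-04,
        -8.66002351e-04],
       [ 5.32425814e-06, -3.28014555e-01,  9.44672669e-01,
        -1.24113809e-01],
       [ 0.00000000e+00,  0.00000000e+00,  0.00000000e+00,
         1.00000000e+00]])}
```

View pics/scene0.png

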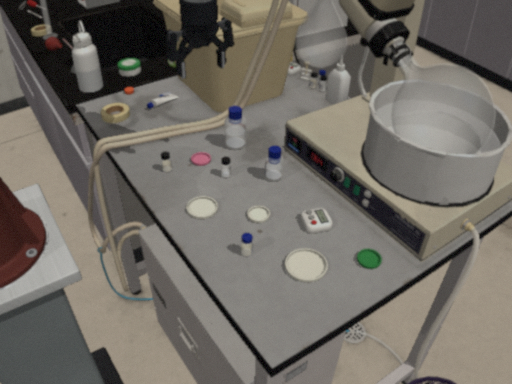

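View pics/side0.png

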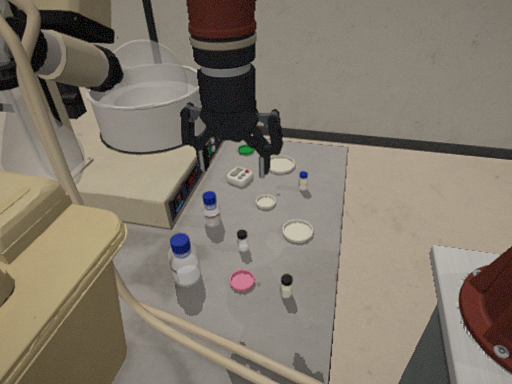

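View pics/wrist0.png

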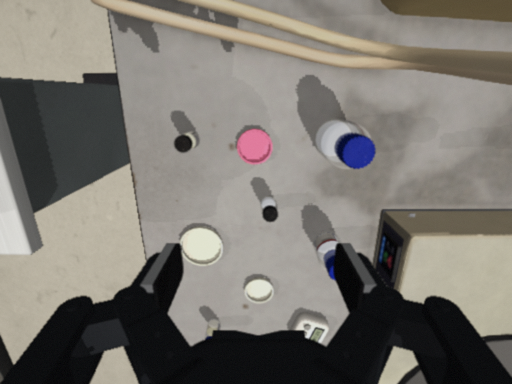

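```bash
cat > h.py <<'E'
from bench import bot
import cv2, numpy as np
from scipy.spatial.transform import Rotation as R
def cam(n):
    m=bot.camera_model(n);K=np.array([[m['fx'],0,m['cx']],[0,m['fy'],m['cy']],[0,0,1]])
    if n=='wrist':
        s=bot.observe();T=np.eye(4);T[:3,:3]=R.from_euler('xyz',s['ee_rot']).as_matrix();T[:3,3]=s['ee_pos'];P=T@m['hand_eye']
    else:P=m['pose']
    return K,m['dist_coeffs'],P
def ray(c,uv):
    K,d,P=c;p=cv2.undistortPoints(np.array([[uv]],float),K,d)[0,0]
    v=P[:3,:3]@[p[0],p[1],1];return P[:3,3],v/np.linalg.norm(v)
def plane(c,uv,z):
    o,v=ray(c,uv);return o+v*(z-o[2])/v[2]
def cross(r1,r2):
    (a,u),(b,v)=r1,r2
    t=np.linalg.lstsq(np.c_[u,-v],b-a,rcond=None)[0];p,q=a+u*t[0],b+v*t[1];return (p+q)/2,np.linalg.norm(p-q)
def blobs(im,kind,amin=15):
    h=cv2.cvtColor(im,cv2.COLOR_RGB2HSV)
    lo,hi={'blue':((112,120,60),(125,255,255)),'white':((10,0,185),(45,60,255)),'black':((0,0,0),(180,255,45))}[kind]
    m=cv2.inRange(h,lo,hi);n,l,st,ce=cv2.connectedComponentsWithStats(m)
    return [(st[i,4],ce[i].round(1),st[i,:4],l==i) for i in range(1,n) if st[i,4]>=amin]
E
python3 - <<'E'
from h import *
for n in("scene","side","wrist"):
    im=cv2.imread(f"pics/{n}0.png")[...,::-1].copy();c=cam(n)
    for k in('blue','white'):
        for a,ce,b,_ in blobs(im,k,25):
            if a<3000: print(n,k,a,ce,b,plane(c,ce,0.006 if k=='white' else .1).round(3))
E
```

```text
scene blue 127 [234.9 112.6] [230 107  11  13] [0.624 0.025 0.1  ]
scene blue 132 [274.2 151.9] [269 146  12  13] [ 0.608 -0.16   0.1  ]
scene blue 71 [246.7 237.7] [242 233  10  10] [ 0.417 -0.343  0.1  ]
scene white 45 [84.  50.3] [78 47 13  7] [0.486 0.834 0.006]
scene white 321 [201.6 207.4] [190 199  25  17] [ 0.436 -0.137  0.006]
scene white 147 [257.8 214. ] [250 209  17  11] [ 0.526 -0.22   0.006]
scene white 76 [319.  223.7] [308 215  23  13] [ 0.616 -0.315  0.006]
scene white 725 [304.9 264.9] [288 252  35  27] [ 0.52  -0.388  0.006]
side blue 38 [303.  174.5] [300 172   7   6] [ 0.437 -0.214  0.1  ]
side blue 144 [208.9 197.8] [203 191  13  14] [ 0.614 -0.095  0.1  ]
side blue 319 [179.7 243.3] [170 234  20  20] [0.622 0.038 0.1  ]
side white 230 [280.9 164.4] [271 159  23  12] [ 0.516 -0.382  0.006]
side white 76 [238.8 175.2] [227 168  25  13] [ 0.616 -0.31   0.006]
side white 107 [265.5 201.8] [257 198  18   9] [ 0.523 -0.216  0.006]
side white 357 [297.4 231.4] [283 223  29  17] [ 0.433 -0.131  0.006]
wrist blue 847 [358.  151.6] [342 135  33  34] [0.627 0.031 0.1  ]
w
[... 471 characters left out ...]
t white 1049 [201.4 244.2] [180 228  43  37] [ 0.435 -0.134  0.006]
wrist white 41 [192.5 261.5] [183 254  24  12] [ 0.418 -0.166  0.006]
wrist white 430 [258.3 289.6] [244 280  29  24] [ 0.524 -0.221  0.006]
wrist white 79 [ 56.9 298.4] [ 50 291  15  15] [ 0.176 -0.243  0.006]
wrist white 33 [ 49.8 311.4] [ 45 307  10   9] [ 0.155 -0.272  0.006]
wrist white 29 [496.5 311.9] [493 308   8   9] [ 0.948 -0.274  0.006]
wrist white 206 [312.  326.5] [296 320  33  23] [ 0.62  -0.302  0.006]
wrist white 45 [117.3 351.7] [109 348  16   8] [ 0.259 -0.366  0.006]
wrist white 564 [395.5 368.2] [379 349  37  35] [ 0.789 -0.409  0.006]
wrist white 55 [119.9 366.6] [115 362  13  12] [ 0.257 -0.405  0.006]
```

```bash
python3 - <<'E'
from h import *
S,D,W=cam('scene'),cam('side'),cam('wrist')
def x(n,*r):
    p,e=cross(*r);print(n,p.round(4),round(e,4))
x('L scene-side',ray(S,(234.9,112.6)),ray(D,(179.7,243.3)))
x('L side-wrist',ray(D,(179.7,243.3)),ray(W,(358,151.6)))
x('L scene-wrist',ray(S,(234.9,112.6)),ray(W,(358,151.6)))
x('M',ray(S,(274.2,151.9)),ray(D,(208.9,197.8)))
x('V',ray(S,(246.7,237.7)),ray(D,(303,174.5)))
# black caps
x('B1',ray(S,(166,156)),ray(D,(287,280)));x('B1w',ray(S,(166,156)),ray(W,(183,143)))
x('B2',ray(S,(226,161)),ray(D,(242,234)));x('B2w',ray(D,(242,234)),ray(W,(269,213)))
import itertools
# hose: side curve vs wrist/scene, epipolar: sample points on scene hose lower edge, project ray into wrist
for uv in[(150,135),(200,127),(235,117),(252,95),(262,60)]:
    o,v=ray(S,uv)
    for t in np.arange(.7,1.5,.08):
        p=o+v*t;K,d,P=W;q=np.linalg.inv(P)@np.r_[p,1]
        if q[2]>0:
            w=cv2.projectPoints(q[None,:3],np.zeros(3),np.zeros(3),K,d)[0].ravel()
            if -50<w[1]<120:print(uv,p.round(3),w.round())
E
```

```text
L scene-side [0.6268 0.0319 0.0943] 0.003
L side-wrist [0.6296 0.0283 0.0892] 0.0031
L scene-wrist [0.6278 0.0302 0.0963] 0.0014
M [ 0.6301 -0.1289  0.0715] 0.003
V [ 0.446  -0.296   0.0425] 0.0029
B1 [0.4324 0.0301 0.0407] 0.0066
B1w [0.4331 0.0293 0.043 ] 0.0045
B2 [ 0.5404 -0.0649  0.0418] 0.0042
B2w [ 0.5387 -0.0652  0.0403] 0.0002
(150, 135) [0.431 0.104 0.061] [172.  78.]
(150, 135) [0.454 0.168 0.017] [198.  22.]
(150, 135) [ 0.477  0.231 -0.026] [220. -26.]
(200, 127) [0.575 0.12  0.025] [301.  65.]
(200, 127) [ 0.606  0.18  -0.018] [322.  18.]
(200, 127) [ 0.637  0.24  -0.061] [341. -23.]
(235, 117) [0.661 0.085 0.044] [376.  96.]
(235, 117) [0.698 0.143 0.003] [397.  48.]
(235, 117) [ 0.734  0.201 -0.039] [415.   6.]
(252, 95) [0.714 0.085 0.094] [448.  97.]
(252, 95) [0.753 0.143 0.055] [471.  41.]
(252, 95) [0.793 0.201 0.017] [491.  -8.]
(262, 60) [0.757 0.105 0.174] [586.  70.]
(262, 60) [0.799 0.164 0.141] [614.  -7.]
```

```bash
python3 - <<'E'
from h import *
S,D,W=cam('scene'),cam('side'),cam('wrist')
print(cross(ray(S,(288,126)),ray(W,(385,210))))
# far front top corner, table-bottom
print(cross(ray(S,(420,237)),ray(D,(204,140))), plane(S,(415,258),.0))
for z in(0.05,.07,.09): print(z,plane(S,(288,126),z).round(3),plane(W,(385,210),z).round(3),plane(S,(423,236),z).round(3))
print(bot.observe()['ee_rot'])
E
```

```text
(array([ 0.70411757, -0.05889353,  0.06599589]), np.float64(0.03866972234972199))
(array([ 0.76801873, -0.46426835,  0.00789824]), np.float64(0.0030210457639215757)) [ 0.71926262 -0.49477533  0.        ]
0.05 [ 0.746 -0.031  0.05 ] [ 0.691 -0.057  0.05 ] [ 0.732 -0.488  0.05 ]
0.07 [ 0.726 -0.056  0.07 ] [ 0.681 -0.048  0.07 ] [ 0.712 -0.499  0.07 ]
0.09 [ 0.706 -0.081  0.09 ] [ 0.671 -0.039  0.09 ] [ 0.693 -0.509  0.09 ]
[-3.14065139e+00 -1.43761641e-04  1.57080779e+00]
```

>>> play_rows(motion=[{"dx": 8, "dy": 25, "fingers": 0}, {"dx": 15, "dy": 52, "fingers": 0}, {"dx": 23, "dy": 78, "fingers": 0}, {"dx": 30, "dy": 103, "fingers": 0}, {"dx": 30, "dy": 103, "dz": 30, "fingers": 0}, {"dx": 30, "dy": 103, "dz": 60, "fingers": 0}, {"dx": 30, "dy": 103, "dz": 60, "fingers": 0}, {"dx": 30, "dy": 103, "dz": 60, "fingers": 0}])

```text
$.motion[0]: bad value
```

```bash
python3 - <<'E'
from h import *
c=cam('wrist');im=bot.snapshot('wrist');cv2.imwrite('pics/w1.png',im[...,::-1])
print(c[2][:3,3])
for a,ce,b,_ in blobs(im,'blue'):print(a,ce,b,plane(c,ce,.1).round(4))
E
```

```text
[0.52396227 0.08416335 0.37399736]
843 [357.9 151.6] [342 135  33  33] [0.627  0.0307 0.1   ]
66 [331.3 271.7] [328 265   8  15] [ 0.6127 -0.1165  0.1   ]
```

View pics/w1.png

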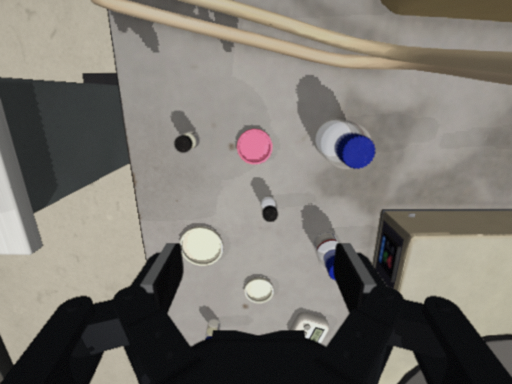

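The move was refused, probably because every key is required, so the picture is unchanged: large cap at (358,152), small dish at (258,290), medium dish at (201,245). I'll resend with all keys.

>>> play_rows(motion=[{"dx": 8, "dy": 25, "dz": 0, "ax": 0, "ay": 0, "az": 0, "fingers": 0}, {"dx": 15, "dy": 52, "dz": 0, "ax": 0, "ay": 0, "az": 0, "fingers": 0}, {"dx": 23, "dy": 78, "dz": 0, "ax": 0, "ay": 0, "az": 0, "fingers": 0}, {"dx": 30, "dy": 103, "dz": 0, "ax": 0, "ay": 0, "az": 0, "fingers": 0}, {"dx": 30, "dy": 103, "dz": 30, "ax": 0, "ay": 0, "az": 0, "fingers": 0}, {"dx": 30, "dy": 103, "dz": 50, "ax": 0, "ay": 0, "az": 0, "fingers": 0}, {"dx": 30, "dy": 103, "dz": 50, "ax": 0, "ay": 0, "az": 0, "fingers": 0}, {"dx": 30, "dy": 103, "dz": 50, "ax": 0, "ay": 0, "az": 0, "fingers": 0}])

```text
time: 0.87
ee_pos: [0.627, 0.0301, 0.1995]
ee_rot: [-3.139, -0.0, 1.571]
force: [0.6, 0.4, 0.4]
gripper_width: 0.0854
grasp_force: 0.0
```

```bash
python3 - <<'E'
from h import *
c=cam('wrist');im=bot.snapshot('wrist');cv2.imwrite('pics/w2.png',im[...,::-1])
print(bot.observe()['ee_pos'])
for a,ce,b,_ in blobs(im,'blue'):print(a,ce,b,plane(c,ce,.1).round(4))
S,D=cam('scene'),cam('side')
for n in('scene','side'):
  for a,ce,b,_ in blobs(bot.snapshot(n),'blue'):print(n,a,ce,plane(cam(n),ce,.095).round(4))
E
```

```text
[0.62789206 0.02997016 0.20090596]
1207 [258.  194.9] [239 173  38  43] [0.6259 0.0316 0.1   ]
456 [261.6 316.3] [250 300  24  29] [ 0.6297 -0.1059  0.1   ]
scene 20 [322.   71.7] [0.9597 0.0929 0.095 ]
scene 15 [149.7 105.1] [0.4684 0.1805 0.095 ]
scene 129 [234.9 112.7] [0.6279 0.0315 0.095 ]
scene 130 [274.2 151.9] [ 0.6119 -0.1544  0.095 ]
scene 72 [246.8 237.7] [ 0.4194 -0.3386  0.095 ]
side 38 [303.1 174.6] [ 0.4372 -0.2206  0.095 ]
side 145 [208.8 197.9] [ 0.6164 -0.1002  0.095 ]
side 320 [179.7 243.3] [0.6248 0.0334 0.095 ]
```

View pics/w2.png

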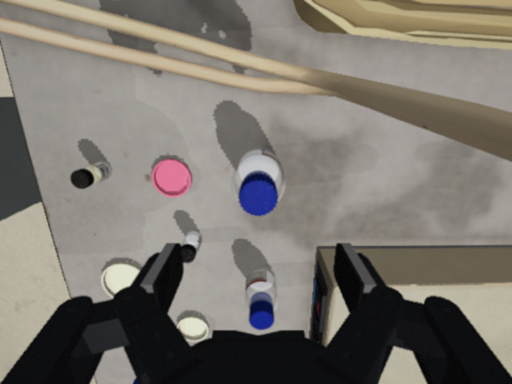

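The picture shows the large cap at (258,195) centred under the tool, the medium at (262,318), and the hotplate edge at column 315. Descending onto the large bottle.

>>> play_rows(motion=[{"dx": 1, "dy": -1, "dz": 30, "ax": 0, "ay": 0, "az": 0, "fingers": 0}, {"dx": 1, "dy": -1, "dz": 60, "ax": 0, "ay": 0, "az": 0, "fingers": 0}, {"dx": 1, "dy": -1, "dz": 90, "ax": 0, "ay": 0, "az": 0, "fingers": 0}, {"dx": 1, "dy": -1, "dz": 115, "ax": 0, "ay": 0, "az": 0, "fingers": 0}, {"dx": 1, "dy": -1, "dz": 132, "ax": 0, "ay": 0, "az": 0, "fingers": 0}, {"dx": 1, "dy": -1, "dz": 142, "ax": 0, "ay": 0, "az": 0, "fingers": 0}, {"dx": 1, "dy": -1, "dz": 142, "ax": 0, "ay": 0, "az": 0, "fingers": 0}, {"dx": 1, "dy": -1, "dz": 142, "ax": 0, "ay": 0, "az": 0, "fingers": 0}])

```text
time: 1.68
ee_pos: [0.6276, 0.0309, 0.0594]
ee_rot: [3.14, 0.0, 1.571]
force: [0.2, 0.5, 0.0]
gripper_width: 0.0854
grasp_force: 0.0
```

>>> play_rows(motion=[{"dx": 0, "dy": 0, "dz": 0, "ax": 0, "ay": 0, "az": 0, "fingers": 0.3}, {"dx": 0, "dy": 0, "dz": 0, "ax": 0, "ay": 0, "az": 0, "fingers": 0.3}, {"dx": 0, "dy": 0, "dz": 0, "ax": 0, "ay": 0, "az": 0, "fingers": 0.5}, {"dx": 0, "dy": 0, "dz": 0, "ax": 0, "ay": 0, "az": 0, "fingers": 0.5}, {"dx": 0, "dy": 0, "dz": 0, "ax": 0, "ay": 0, "az": 0, "fingers": 1}, {"dx": 0, "dy": 0, "dz": 0, "ax": 0, "ay": 0, "az": 0, "fingers": 1}, {"dx": 0, "dy": 0, "dz": 0, "ax": 0, "ay": 0, "az": 0, "fingers": 1}, {"dx": 0, "dy": 0, "dz": 0, "ax": 0, "ay": 0, "az": 0, "fingers": 1}, {"dx": 0, "dy": 0, "dz": 0, "ax": 0, "ay": 0, "az": 0, "fingers": 1}])

```text
time: 2.43
ee_pos: [0.6277, 0.031, 0.06]
ee_rot: [3.14, 0.0, 1.571]
force: [-3.2, -0.2, 8.5]
gripper_width: 0.0516
grasp_force: 61.5
```

>>> play_rows(motion=[{"dx": 0, "dy": 0, "dz": -5, "ax": 0, "ay": 0, "az": 0, "fingers": 1}, {"dx": 0, "dy": 0, "dz": -12, "ax": 0, "ay": 0, "az": 0, "fingers": 1}, {"dx": 0, "dy": 0, "dz": -25, "ax": 0, "ay": 0, "az": 0, "fingers": 1}, {"dx": 0, "dy": 0, "dz": -40, "ax": 0, "ay": 0, "az": 0, "fingers": 1}, {"dx": 0, "dy": 0, "dz": -40, "ax": 0, "ay": 0, "az": 0, "fingers": 1}, {"dx": 0, "dy": 0, "dz": -40, "ax": 0, "ay": 0, "az": 0, "fingers": 1}])

```text
time: 2.93
ee_pos: [0.6277, 0.031, 0.0992]
ee_rot: [3.14, 0.0, 1.571]
force: [0.4, 0.7, -3.4]
gripper_width: 0.0519
grasp_force: 63.3
```

```bash
python3 - <<'E'
from h import *
im=bot.snapshot('side');cv2.imwrite('pics/s3.png',cv2.resize(im[120:320,100:360,::-1],None,fx=3,fy=3)[:600,:])
s=bot.observe();print(s['ee_pos'],s['gripper_width'],s['grasp_force'],s['force'])
E
```

```text
[0.62699729 0.03100065 0.09823824] 0.05184401812431237 63.280382165685296 [-0.63244976  0.119796   -2.94199924]
```

View pics/s3.png

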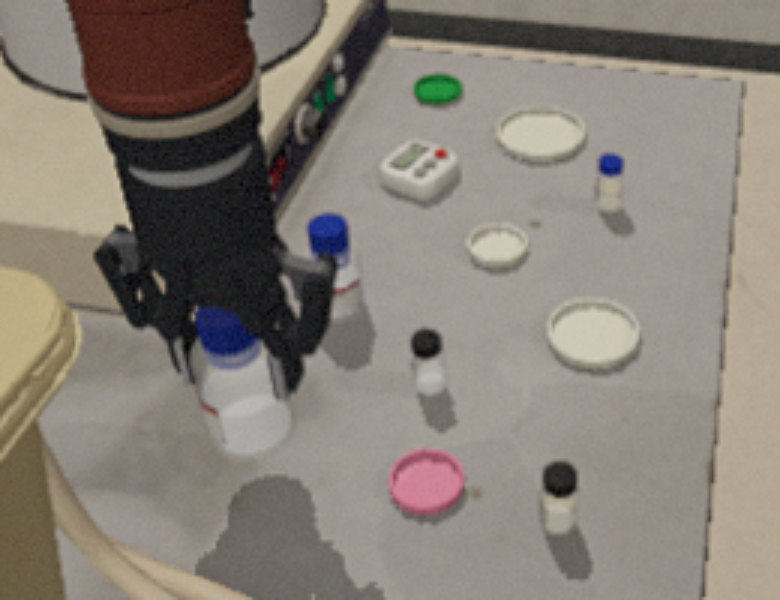

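The large bottle is held upright (cap at (230,330) in the crop), clear of the table.

>>> play_rows(motion=[{"dx": 0, "dy": 0, "dz": -15, "ax": 0, "ay": 0, "az": 0, "fingers": 1}, {"dx": 0, "dy": 0, "dz": -40, "ax": 0, "ay": 0, "az": 0, "fingers": 1}, {"dx": 0, "dy": 0, "dz": -65, "ax": 0, "ay": 0, "az": 0, "fingers": 1}, {"dx": -5, "dy": -1, "dz": -80, "ax": 0, "ay": 0, "az": 0, "fingers": 1}, {"dx": -20, "dy": -6, "dz": -85, "ax": 0, "ay": 0, "az": 0, "fingers": 1}, {"dx": -40, "dy": -12, "dz": -85, "ax": 0, "ay": 0, "az": 0, "fingers": 1}, {"dx": -64, "dy": -18, "dz": -85, "ax": 0, "ay": 0, "az": 0, "fingers": 1}, {"dx": -90, "dy": -25, "dz": -85, "ax": 0, "ay": 0, "az": 0, "fingers": 1}, {"dx": -116, "dy": -32, "dz": -85, "ax": 0, "ay": 0, "az": 0, "fingers": 1}, {"dx": -142, "dy": -39, "dz": -85, "ax": 0, "ay": 0, "az": 0, "fingers": 1}, {"dx": -168, "dy": -46, "dz": -85, "ax": 0, "ay": 0, "az": 0, "fingers": 1}, {"dx": -194, "dy": -53, "dz": -85, "ax": 0, "ay": 0, "az": 0, "fingers": 1}])

```text
time: 3.98
ee_pos: [0.5723, -0.1646, 0.1817]
ee_rot: [-3.139, -0.001, 1.57]
force: [0.8, -0.5, -3.4]
gripper_width: 0.0519
grasp_force: 63.6
```

>>> play_rows(motion=[{"dx": -26, "dy": -7, "dz": 0, "ax": 0, "ay": 0, "az": 0, "fingers": 1}, {"dx": -52, "dy": -14, "dz": 0, "ax": 0, "ay": 0, "az": 0, "fingers": 1}, {"dx": -78, "dy": -21, "dz": 0, "ax": 0, "ay": 0, "az": 0, "fingers": 1}, {"dx": -104, "dy": -28, "dz": 0, "ax": 0, "ay": 0, "az": 0, "fingers": 1}, {"dx": -130, "dy": -35, "dz": 0, "ax": 0, "ay": 0, "az": 0, "fingers": 1}, {"dx": -156, "dy": -42, "dz": 0, "ax": 0, "ay": 0, "az": 0, "fingers": 1}, {"dx": -180, "dy": -48, "dz": 0, "ax": 0, "ay": 0, "az": 0, "fingers": 1}, {"dx": -202, "dy": -53, "dz": 0, "ax": 0, "ay": 0, "az": 0, "fingers": 1}, {"dx": -216, "dy": -55, "dz": 0, "ax": 0, "ay": 0, "az": 0, "fingers": 1}, {"dx": -222, "dy": -56, "dz": 0, "ax": 0, "ay": 0, "az": 0, "fingers": 1}, {"dx": -222, "dy": -56, "dz": 0, "ax": 0, "ay": 0, "az": 0, "fingers": 1}, {"dx": -222, "dy": -56, "dz": 0, "ax": 0, "ay": 0, "az": 0, "fingers": 1}])

```text
time: 4.98
ee_pos: [0.5178, -0.3842, 0.1827]
ee_rot: [-3.141, -0.001, 1.571]
force: [0.5, 0.1, -3.2]
gripper_width: 0.0518
grasp_force: 63.6
```

```bash
python3 - <<'E'
from h import *
im=bot.snapshot('scene');cv2.imwrite('pics/s4.png',cv2.resize(im[60:300,150:420,::-1],None,fx=2.5,fy=2.5))
s=bot.observe();print(s['ee_pos'],s['ee_rot'],s['gripper_width'],s['grasp_force'],s['joints'])
for n in('scene','side'):
  for a,ce,b,_ in blobs(bot.snapshot(n),'blue'):print(n,a,ce,b)
E
```

```text
[ 0.51810847 -0.3838111   0.1829035 ] [-3.14112438e+00 -1.02901332e-03  1.57159096e+00] 0.05186081382052232 63.58298169448972 [-7.51091309e-01  5.59840385e-01  8.62719079e-02  1.09827271e+00
  4.31752808e-04  8.18909919e-01]
scene 21 [149.9 105. ] [148 103   5   5]
scene 132 [274.2 151.9] [269 146  12  13]
scene 195 [317.4 178.9] [307 170  18  18]
scene 74 [246.5 237.4] [242 233  10  10]
side 155 [281.1  91. ] [275  84  14  14]
side 38 [303.1 174.5] [300 172   7   6]
side 137 [209.  197.7] [203 191  13  14]
```

View pics/s4.png

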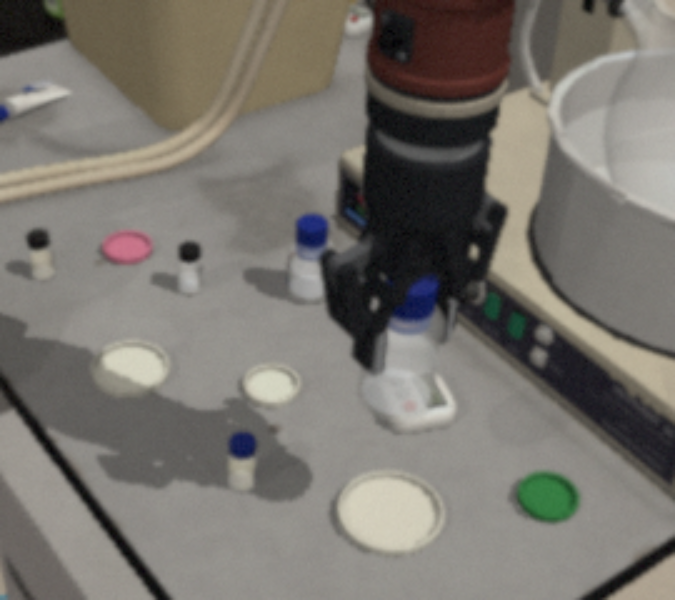

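The bottle hangs upright over the large dish (dish at (390,510) in the crop). Lowering it.

>>> play_rows(motion=[{"dx": -1, "dy": 0, "dz": 12, "ax": 0, "ay": 0, "az": 0, "fingers": 1}, {"dx": -1, "dy": 0, "dz": 30, "ax": 0, "ay": 0, "az": 0, "fingers": 1}, {"dx": -1, "dy": 0, "dz": 50, "ax": 0, "ay": 0, "az": 0, "fingers": 1}, {"dx": -1, "dy": 0, "dz": 70, "ax": 0, "ay": 0, "az": 0, "fingers": 1}, {"dx": -1, "dy": 0, "dz": 88, "ax": 0, "ay": 0, "az": 0, "fingers": 1}, {"dx": -1, "dy": 0, "dz": 100, "ax": 0, "ay": 0, "az": 0, "fingers": 1}, {"dx": -1, "dy": 0, "dz": 108, "ax": 0, "ay": 0, "az": 0, "fingers": 1}, {"dx": -1, "dy": 0, "dz": 112, "ax": 0, "ay": 0, "az": 0, "fingers": 1}, {"dx": -1, "dy": 0, "dz": 114, "ax": 0, "ay": 0, "az": 0, "fingers": 1}, {"dx": -1, "dy": 0, "dz": 114, "ax": 0, "ay": 0, "az": 0, "fingers": 1}, {"dx": -1, "dy": 0, "dz": 114, "ax": 0, "ay": 0, "az": 0, "fingers": 1}])

```text
time: 6.05
ee_pos: [0.5185, -0.3864, 0.0702]
ee_rot: [3.141, 0.001, 1.571]
force: [-0.3, 0.8, -2.2]
gripper_width: 0.0518
grasp_force: 63.6
```

```bash
python3 - <<'E'
from h import *
for n in('scene','side'):
  im=bot.snapshot(n);cv2.imwrite(f'pics/{n}5.png',im[...,::-1])
a=cv2.imread('pics/scene5.png')[200:300,250:360];b=cv2.imread('pics/side5.png')[110:190,230:330]
cv2.imwrite('pics/m5.png',np.hstack([cv2.resize(a,(400,364)),cv2.resize(b,(400,364))]))
print(bot.observe()['ee_pos'])
E
```

```text
[ 0.51844023 -0.38642049  0.07019173]
```

View pics/m5.png

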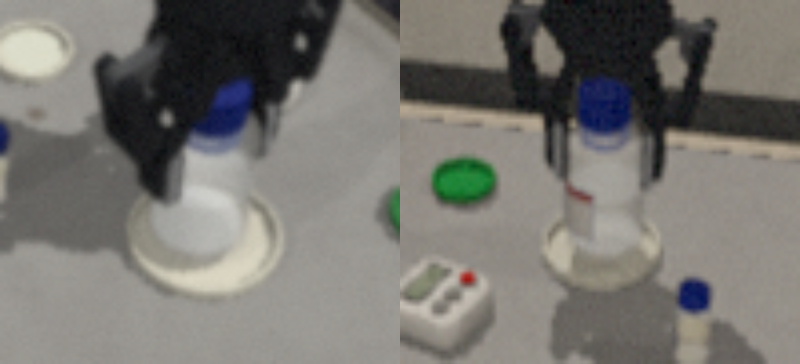

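Bottle is centred over the dish in both views, about 7 mm above the floor. Lowering slowly to contact.

>>> play_rows(motion=[{"dx": 0, "dy": 0, "dz": 2, "ax": 0, "ay": 0, "az": 0, "fingers": 1}, {"dx": 0, "dy": 0, "dz": 4, "ax": 0, "ay": 0, "az": 0, "fingers": 1}, {"dx": 0, "dy": 0, "dz": 5, "ax": 0, "ay": 0, "az": 0, "fingers": 1}, {"dx": 0, "dy": 0, "dz": 6, "ax": 0, "ay": 0, "az": 0, "fingers": 1}, {"dx": 0, "dy": 0, "dz": 6, "ax": 0, "ay": 0, "az": 0, "fingers": 1}, {"dx": 0, "dy": 0, "dz": 6, "ax": 0, "ay": 0, "az": 0, "fingers": 1}])

```text
time: 6.65
ee_pos: [0.5179, -0.386, 0.0632]
ee_rot: [-3.141, -0.0, 1.571]
force: [-0.8, -0.5, -2.7]
gripper_width: 0.0521
grasp_force: 63.6
```

>>> play_rows(motion=[{"dx": 0, "dy": 0, "dz": 0.5, "ax": 0, "ay": 0, "az": 0, "fingers": 1}, {"dx": 0, "dy": 0, "dz": 1, "ax": 0, "ay": 0, "az": 0, "fingers": 1}, {"dx": 0, "dy": 0, "dz": 1, "ax": 0, "ay": 0, "az": 0, "fingers": 1}, {"dx": 0, "dy": 0, "dz": 1, "ax": 0, "ay": 0, "az": 0, "fingers": 1}])

```text
time: 6.98
ee_pos: [0.518, -0.3862, 0.0632]
ee_rot: [3.141, 0.001, 1.571]
force: [-3.3, 1.3, 6.2]
gripper_width: 0.052
grasp_force: 64.4
```

>>> play_rows(motion=[{"dx": 0, "dy": 0, "dz": 0, "ax": 0, "ay": 0, "az": 0, "fingers": 0.3}, {"dx": 0, "dy": 0, "dz": 0, "ax": 0, "ay": 0, "az": 0, "fingers": 0.15}, {"dx": 0, "dy": 0, "dz": 0, "ax": 0, "ay": 0, "az": 0, "fingers": 0}, {"dx": 0, "dy": 0, "dz": 0, "ax": 0, "ay": 0, "az": 0, "fingers": 0}, {"dx": 0, "dy": 0, "dz": 0, "ax": 0, "ay": 0, "az": 0, "fingers": 0}, {"dx": 0, "dy": 0, "dz": 0, "ax": 0, "ay": 0, "az": 0, "fingers": 0}, {"dx": 0, "dy": 0, "dz": -10, "ax": 0, "ay": 0, "az": 0, "fingers": 0}, {"dx": 0, "dy": 0, "dz": -30, "ax": 0, "ay": 0, "az": 0, "fingers": 0}, {"dx": 0, "dy": 0, "dz": -60, "ax": 0, "ay": 0, "az": 0, "fingers": 0}, {"dx": 0, "dy": 0, "dz": -90, "ax": 0, "ay": 0, "az": 0, "fingers": 0}, {"dx": 0, "dy": 0, "dz": -120, "ax": 0, "ay": 0, "az": 0, "fingers": 0}, {"dx": 0, "dy": 0, "dz": -137, "ax": 0, "ay": 0, "az": 0, "fingers": 0}])

```text
time: 7.98
ee_pos: [0.5189, -0.3867, 0.2038]
ee_rot: [3.138, 0.003, 1.571]
force: [0.5, -0.5, 1.0]
gripper_width: 0.0857
grasp_force: 0.0
```

```bash
python3 - <<'E'
from h import *
r={}
for n in('scene','side'):
  im=bot.snapshot(n);cv2.imwrite(f'pics/{n}6.png',im[...,::-1])
  for a,ce,b,_ in blobs(im,'blue'):print(n,a,ce,b,plane(cam(n),ce,.098).round(4))
s=bot.observe();print(s['ee_pos'],s['joints'])
E
```

```text
scene 22 [149.9 105.1] [148 103   5   5] [0.4669 0.1752 0.098 ]
scene 118 [273.8 151.7] [269 146  11  13] [ 0.609  -0.1566  0.098 ]
scene 300 [307.1 230.2] [299 221  18  20] [ 0.518  -0.3846  0.098 ]
scene 78 [246.7 237.4] [242 233  10  10] [ 0.418  -0.3403  0.098 ]
side 146 [281.8 134.6] [275 129  14  13] [ 0.5149 -0.384   0.098 ]
side 39 [303.  174.5] [300 172   7   6] [ 0.4371 -0.2167  0.098 ]
side 141 [208.9 197.9] [203 192  13  13] [ 0.6146 -0.0967  0.098 ]
[ 0.51951213 -0.38737226  0.20398353] [-7.53439433e-01  5.47269424e-01  1.21142975e-01  1.13782066e+00
 -3.96876050e-06  8.17298365e-01]
```

Large bottle stands in its dish (cap at (0.517,-0.384), correct height). Next the medium one.

>>> play_rows(motion=[{"dx": 15, "dy": 6, "dz": 0, "ax": 0, "ay": 0, "az": -7, "fingers": 0}, {"dx": 37, "dy": 16, "dz": 0, "ax": 0, "ay": 0, "az": -14, "fingers": 0}, {"dx": 62, "dy": 26, "dz": 0, "ax": 0, "ay": 0, "az": -21, "fingers": 0}, {"dx": 88, "dy": 38, "dz": 0, "ax": 0, "ay": 0, "az": -28, "fingers": 0}, {"dx": 114, "dy": 49, "dz": 0, "ax": 0, "ay": 0, "az": -35, "fingers": 0}, {"dx": 140, "dy": 60, "dz": 0, "ax": 0, "ay": 0, "az": -42, "fingers": 0}, {"dx": 166, "dy": 72, "dz": 0, "ax": 0, "ay": 0, "az": -49, "fingers": 0}, {"dx": 192, "dy": 83, "dz": 0, "ax": 0, "ay": 0, "az": -56, "fingers": 0}, {"dx": 216, "dy": 93, "dz": 0, "ax": 0, "ay": 0, "az": -63, "fingers": 0}, {"dx": 238, "dy": 102, "dz": 0, "ax": 0, "ay": 0, "az": -70, "fingers": 0}, {"dx": 253, "dy": 109, "dz": 0, "ax": 0, "ay": 0, "az": -77, "fingers": 0}, {"dx": 258, "dy": 111, "dz": 0, "ax": 0, "ay": 0, "az": -84, "fingers": 0}])

```text
time: 9.08
ee_pos: [0.6295, -0.1252, 0.1988]
ee_rot: [3.141, -0.001, 3.045]
force: [-0.3, -0.2, 0.6]
gripper_width: 0.0851
grasp_force: 0.0
```

>>> play_rows(motion=[{"dx": 0, "dy": 0, "dz": 0, "ax": 0, "ay": 0, "az": -6, "fingers": 0}, {"dx": 0, "dy": 0, "dz": 0, "ax": 0, "ay": 0, "az": -6, "fingers": 0}, {"dx": 0, "dy": 0, "dz": 0, "ax": 0, "ay": 0, "az": -6, "fingers": 0}, {"dx": 0, "dy": 0, "dz": 0, "ax": 0, "ay": 0, "az": -6, "fingers": 0}])

```text
time: 9.42
ee_pos: [0.6287, -0.1282, 0.1991]
ee_rot: [3.141, -0.0, 3.138]
force: [-0.1, -0.4, 0.4]
gripper_width: 0.0854
grasp_force: 0.0
```

```bash
python3 - <<'E'
from h import *
c=cam('wrist');im=bot.snapshot('wrist');cv2.imwrite('pics/w7.png',im[...,::-1])
s=bot.observe();print(s['ee_pos'],s['ee_rot'])
for a,ce,b,_ in blobs(im,'blue'):print(a,ce,b,plane(c,ce,.0745).round(4))
E
```

```text
[ 0.62876573 -0.12831919  0.19919004] [ 3.14150080e+00 -2.75488986e-04  3.13813433e+00]
695 [256.4 189.5] [242 173  29  32] [ 0.6293 -0.1304  0.0745]
```

View pics/w7.png

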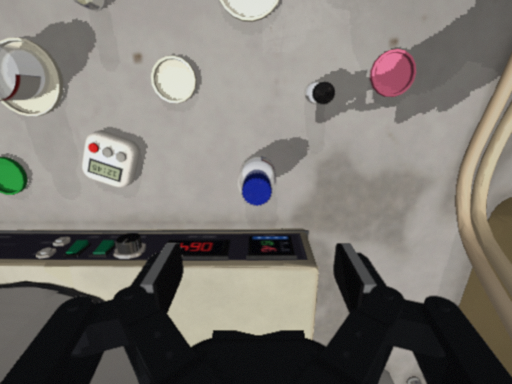

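Medium cap at (256,190) centred, timer at (110,157), hotplate front edge at rows 232–262. Checking clearance to the hotplate.

```bash
python3 - <<'E'
from h import *
W,S=cam('wrist'),cam('scene')
print(cross(ray(S,(286,126)),ray(W,(305,232))))
print(cross(ray(S,(290,122)),ray(W,(315,262))))
for z in(0,.05,.08):print(z,plane(W,(200,233),z).round(3),plane(W,(200,262),z).round(3))
E
```

```text
(array([ 0.67793804, -0.08872924,  0.09772829]), np.float64(0.026575605606063948))
(array([ 0.7102046 , -0.07251116,  0.09106486]), np.float64(0.014450537538640673))
0 [ 0.717 -0.208  0.   ] [ 0.763 -0.211  0.   ]
0.05 [ 0.69  -0.196  0.05 ] [ 0.729 -0.199  0.05 ]
0.08 [ 0.674 -0.188  0.08 ] [ 0.709 -0.191  0.08 ]
```

>>> play_rows(motion=[{"dx": -1, "dy": -1, "dz": 30, "ax": 0, "ay": 0, "az": 0, "fingers": 0}, {"dx": -1, "dy": -2, "dz": 65, "ax": 0, "ay": 0, "az": 0, "fingers": 0}, {"dx": -1, "dy": -2, "dz": 100, "ax": 0, "ay": 0, "az": 0, "fingers": 0}, {"dx": -1, "dy": -2, "dz": 130, "ax": 0, "ay": 0, "az": 0, "fingers": 0}, {"dx": -1, "dy": -2, "dz": 150, "ax": 0, "ay": 0, "az": 0, "fingers": 0}, {"dx": -1, "dy": -2, "dz": 161, "ax": 0, "ay": 0, "az": 0, "fingers": 0}, {"dx": -1, "dy": -2, "dz": 165, "ax": 0, "ay": 0, "az": 0, "fingers": 0}, {"dx": -1, "dy": -2, "dz": 165, "ax": 0, "ay": 0, "az": 0, "fingers": 0}, {"dx": -1, "dy": -2, "dz": 165, "ax": 0, "ay": 0, "az": 0, "fingers": 0}])

```text
time: 10.22
ee_pos: [0.6309, -0.1304, 0.0356]
ee_rot: [-3.141, 0.002, 3.141]
force: [0.2, -0.0, -0.2]
gripper_width: 0.0856
grasp_force: 0.0
```

>>> play_rows(motion=[{"dx": 0, "dy": 0, "dz": 0, "ax": 0, "ay": 0, "az": 0, "fingers": 0.3}, {"dx": 0, "dy": 0, "dz": 0, "ax": 0, "ay": 0, "az": 0, "fingers": 0.4}, {"dx": 0, "dy": 0, "dz": 0, "ax": 0, "ay": 0, "az": 0, "fingers": 0.5}, {"dx": 0, "dy": 0, "dz": 0, "ax": 0, "ay": 0, "az": 0, "fingers": 0.6}, {"dx": 0, "dy": 0, "dz": 0, "ax": 0, "ay": 0, "az": 0, "fingers": 1}, {"dx": 0, "dy": 0, "dz": 0, "ax": 0, "ay": 0, "az": 0, "fingers": 1}, {"dx": 0, "dy": 0, "dz": 0, "ax": 0, "ay": 0, "az": 0, "fingers": 1}, {"dx": 0, "dy": 0, "dz": 0, "ax": 0, "ay": 0, "az": 0, "fingers": 1}, {"dx": 0, "dy": 0, "dz": 0, "ax": 0, "ay": 0, "az": 0, "fingers": 1}])

```text
time: 10.97
ee_pos: [0.6305, -0.13, 0.0353]
ee_rot: [-3.141, 0.001, -3.142]
force: [-0.8, 1.3, 4.8]
gripper_width: 0.0399
grasp_force: 60.0
```

>>> play_rows(motion=[{"dx": 0, "dy": 0, "dz": -5, "ax": 0, "ay": 0, "az": 0, "fingers": 1}, {"dx": 0, "dy": 0, "dz": -15, "ax": 0, "ay": 0, "az": 0, "fingers": 1}, {"dx": 0, "dy": 0, "dz": -35, "ax": 0, "ay": 0, "az": 0, "fingers": 1}, {"dx": 0, "dy": 0, "dz": -60, "ax": 0, "ay": 0, "az": 0, "fingers": 1}, {"dx": 5, "dy": 0, "dz": -85, "ax": 0, "ay": 0, "az": 0, "fingers": 1}, {"dx": 18, "dy": 0, "dz": -100, "ax": 0, "ay": 0, "az": 0, "fingers": 1}, {"dx": 40, "dy": -1, "dz": -105, "ax": 0, "ay": 0, "az": 0, "fingers": 1}, {"dx": 65, "dy": -1, "dz": -105, "ax": 0, "ay": 0, "az": 0, "fingers": 1}, {"dx": 92, "dy": -2, "dz": -105, "ax": 0, "ay": 0, "az": 0, "fingers": 1}, {"dx": 120, "dy": -3, "dz": -105, "ax": 0, "ay": 0, "az": 0, "fingers": 1}, {"dx": 146, "dy": -3, "dz": -105, "ax": 0, "ay": 0, "az": 0, "fingers": 1}, {"dx": 168, "dy": -4, "dz": -105, "ax": 0, "ay": 0, "az": 0, "fingers": 1}])

```text
time: 11.97
ee_pos: [0.4602, -0.1337, 0.14]
ee_rot: [-3.142, -0.0, -3.142]
force: [0.5, -0.9, -1.9]
gripper_width: 0.0401
grasp_force: 60.7
```

>>> play_rows(motion=[{"dx": 15, "dy": 0, "dz": 0, "ax": 0, "ay": 0, "az": 0, "fingers": 1}, {"dx": 24, "dy": 0, "dz": 5, "ax": 0, "ay": 0, "az": 0, "fingers": 1}, {"dx": 27, "dy": 0, "dz": 18, "ax": 0, "ay": 0, "az": 0, "fingers": 1}, {"dx": 27, "dy": 0, "dz": 38, "ax": 0, "ay": 0, "az": 0, "fingers": 1}, {"dx": 27, "dy": 0, "dz": 58, "ax": 0, "ay": 0, "az": 0, "fingers": 1}, {"dx": 27, "dy": 0, "dz": 75, "ax": 0, "ay": 0, "az": 0, "fingers": 1}, {"dx": 27, "dy": 0, "dz": 85, "ax": 0, "ay": 0, "az": 0, "fingers": 1}, {"dx": 27, "dy": 0, "dz": 90, "ax": 0, "ay": 0, "az": 0, "fingers": 1}, {"dx": 27, "dy": 0, "dz": 92, "ax": 0, "ay": 0, "az": 0, "fingers": 1}, {"dx": 27, "dy": 0, "dz": 92, "ax": 0, "ay": 0, "az": 0, "fingers": 1}, {"dx": 27, "dy": 0, "dz": 92, "ax": 0, "ay": 0, "az": 0, "fingers": 1}])

```text
time: 12.88
ee_pos: [0.4355, -0.1343, 0.048]
ee_rot: [-3.141, 0.001, -3.142]
force: [-0.1, 0.0, -1.0]
gripper_width: 0.0401
grasp_force: 60.7
```

```bash
python3 - <<'E'
from h import *
for n in('scene','side'):
  im=bot.snapshot(n);cv2.imwrite(f'pics/{n}8.png',im[...,::-1])
a=cv2.imread('pics/scene8.png')[140:240,150:260];b=cv2.imread('pics/side8.png')[160:260,240:350]
cv2.imwrite('pics/m8.png',np.hstack([cv2.resize(a,(400,364)),cv2.resize(b,(400,364))]))
s=bot.observe();print(s['ee_pos'],s['gripper_width'])
E
```

```text
[ 0.43555393 -0.13422859  0.04806781] 0.04013821841061365
```

View pics/m8.png

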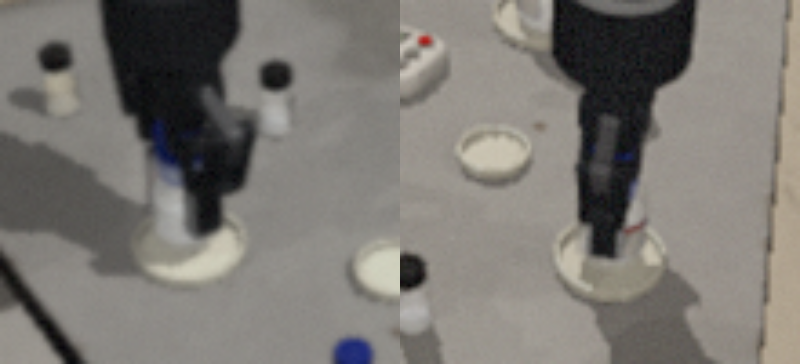

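Bottle centred over the medium dish in both views, about 10 mm above its floor. Lowering to contact.

>>> play_rows(motion=[{"dx": 0, "dy": 0, "dz": 2, "ax": 0, "ay": 0, "az": 0, "fingers": 1}, {"dx": 0, "dy": 0, "dz": 5, "ax": 0, "ay": 0, "az": 0, "fingers": 1}, {"dx": 0, "dy": 0, "dz": 7, "ax": 0, "ay": 0, "az": 0, "fingers": 1}, {"dx": 0, "dy": 0, "dz": 8.5, "ax": 0, "ay": 0, "az": 0, "fingers": 1}, {"dx": 0, "dy": 0, "dz": 9, "ax": 0, "ay": 0, "az": 0, "fingers": 1}, {"dx": 0, "dy": 0, "dz": 9.5, "ax": 0, "ay": 0, "az": 0, "fingers": 1}, {"dx": 0, "dy": 0, "dz": 9.5, "ax": 0, "ay": 0, "az": 0, "fingers": 1}, {"dx": 0, "dy": 0, "dz": 9.5, "ax": 0, "ay": 0, "az": 0, "fingers": 1}])

```text
time: 13.65
ee_pos: [0.4349, -0.1339, 0.0382]
ee_rot: [3.142, -0.0, -3.141]
force: [-3.3, 2.1, 9.8]
gripper_width: 0.0404
grasp_force: 61.6
```

>>> play_rows(motion=[{"dx": 0, "dy": 0, "dz": -0.5, "ax": 0, "ay": 0, "az": 0, "fingers": 0.4}, {"dx": 0, "dy": 0, "dz": -0.5, "ax": 0, "ay": 0, "az": 0, "fingers": 0.3}, {"dx": 0, "dy": 0, "dz": -0.5, "ax": 0, "ay": 0, "az": 0, "fingers": 0.1}, {"dx": 0, "dy": 0, "dz": -0.5, "ax": 0, "ay": 0, "az": 0, "fingers": 0}, {"dx": 0, "dy": 0, "dz": -0.5, "ax": 0, "ay": 0, "az": 0, "fingers": 0}, {"dx": 0, "dy": 0, "dz": -0.5, "ax": 0, "ay": 0, "az": 0, "fingers": 0}, {"dx": 0, "dy": 0, "dz": -10, "ax": 0, "ay": 0, "az": 0, "fingers": 0}, {"dx": 0, "dy": 0, "dz": -30, "ax": 0, "ay": 0, "az": 0, "fingers": 0}, {"dx": 0, "dy": 0, "dz": -60, "ax": 0, "ay": 0, "az": 0, "fingers": 0}, {"dx": 0, "dy": 0, "dz": -90, "ax": 0, "ay": 0, "az": 0, "fingers": 0}, {"dx": 0, "dy": 0, "dz": -115, "ax": 0, "ay": 0, "az": 0, "fingers": 0}, {"dx": 0, "dy": 0, "dz": -122, "ax": 0, "ay": 0, "az": 0, "fingers": 0}])

```text
time: 14.65
ee_pos: [0.4367, -0.1348, 0.1633]
ee_rot: [-3.139, 0.005, -3.142]
force: [1.9, -1.3, 0.2]
gripper_width: 0.0854
grasp_force: 0.0
```

```bash
python3 - <<'E'
from h import *
r={}
for n in('scene','side'):
  im=bot.snapshot(n);cv2.imwrite(f'pics/{n}9.png',im[...,::-1])
  for a,ce,b,_ in blobs(im,'blue'):print(n,a,ce,b,plane(cam(n),ce,.0745).round(4),plane(cam(n),ce,.0425).round(4))
s=bot.observe();print(s['ee_pos'],s['ee_rot'],s['joints'])
E
```

```text
scene 21 [322.  72.] [320  70   5   5] [0.9878 0.1226 0.0745] [1.0336 0.1714 0.0425]
scene 20 [150.  104.9] [148 103   5   5] [0.4822 0.2153 0.0745] [0.5021 0.2688 0.0425]
scene 148 [198.9 181.6] [193 175  13  14] [ 0.4361 -0.1327  0.0745] [ 0.4537 -0.0971  0.0425]
scene 304 [307.2 230.3] [299 221  18  20] [ 0.5346 -0.3675  0.0745] [ 0.5573 -0.3438  0.0425]
scene 73 [246.7 237.7] [242 233  10  10] [ 0.4303 -0.3219  0.0745] [ 0.4476 -0.2959  0.0425]
side 143 [281.7 134.5] [275 129  14  13] [ 0.5224 -0.4261  0.0745] [ 0.5321 -0.4829  0.0425]
side 18 [304.8 174.6] [303 172   4   6] [ 0.4361 -0.2503  0.0745] [ 0.4402 -0.2955  0.0425]
side 156 [298.8 207.4] [293 201  13  14] [ 0.433  -0.1314  0.0745] [ 0.4369 -0.1688  0.0425]
[ 0.43598509 -0.13447769  0.16097048] [-3.14022697e+00  2.79964343e-03 -3.14156667e+00] [-4.59666653e-01  2.35853369e-01 -4.81111083e-01  8.50716948e-01
  1.82105834e-05 -4.59690698e-01]
```

>>> play_rows(motion=[{"dx": 0, "dy": -10, "dz": 0, "ax": 0, "ay": 0, "az": 0, "fingers": 0}, {"dx": -2, "dy": -32, "dz": 0, "ax": 0, "ay": 0, "az": 0, "fingers": 0}, {"dx": -4, "dy": -60, "dz": 0, "ax": 0, "ay": 0, "az": 0, "fingers": 0}, {"dx": -6, "dy": -90, "dz": 0, "ax": 0, "ay": 0, "az": 0, "fingers": 0}, {"dx": -8, "dy": -120, "dz": 0, "ax": 0, "ay": 0, "az": 0, "fingers": 0}, {"dx": -9, "dy": -146, "dz": 0, "ax": 0, "ay": 0, "az": 0, "fingers": 0}, {"dx": -10, "dy": -161, "dz": 0, "ax": 0, "ay": 0, "az": 0, "fingers": 0}, {"dx": -10, "dy": -161, "dz": 0, "ax": 0, "ay": 0, "az": 0, "fingers": 0}, {"dx": -10, "dy": -161, "dz": 0, "ax": 0, "ay": 0, "az": 0, "fingers": 0}, {"dx": -10, "dy": -161, "dz": 0, "ax": 0, "ay": 0, "az": 0, "fingers": 0}])

```text
time: 15.58
ee_pos: [0.4444, -0.2939, 0.1589]
ee_rot: [3.14, -0.002, -3.141]
force: [-0.9, -0.6, 0.4]
gripper_width: 0.0853
grasp_force: 0.0
```

```bash
python3 - <<'E'
from h import *
c=cam('wrist');im=bot.snapshot('wrist');cv2.imwrite('pics/w10.png',im[...,::-1])
s=bot.observe();print(s['ee_pos'],s['ee_rot'])
for a,ce,b,_ in blobs(im,'blue'):print(a,ce,b,plane(c,ce,.046).round(4))
E
```

```text
[ 0.44457279 -0.29368923  0.15919402] [ 3.14028496e+00 -1.11143673e-03 -3.14080991e+00]
20 [431.4 182.4] [427 176  12  14] [ 0.4339 -0.1315  0.046 ]
906 [455.5 195.8] [434 179  40  34] [ 0.4474 -0.105   0.046 ]
357 [254.1 193.3] [244 183  21  21] [ 0.4446 -0.2979  0.046 ]
```

View pics/w10.png

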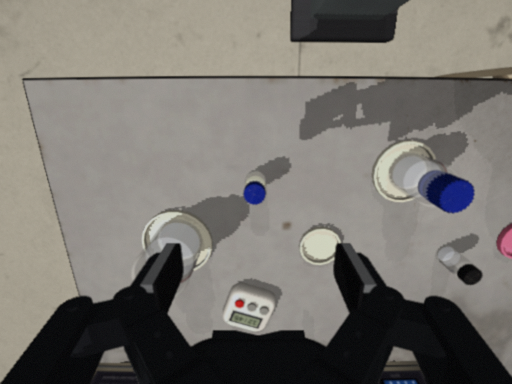

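Vial cap at (254,193) is centred, both bottles sit in their dishes ((180,240) and (405,175)), small dish at (320,245). Descending on the vial.

>>> play_rows(motion=[{"dx": 0, "dy": -3, "dz": 25, "ax": 0, "ay": 0, "az": 0, "fingers": 0}, {"dx": 0, "dy": -3, "dz": 55, "ax": 0, "ay": 0, "az": 0, "fingers": 0}, {"dx": 0, "dy": -3, "dz": 85, "ax": 0, "ay": 0, "az": 0, "fingers": 0}, {"dx": 0, "dy": -3, "dz": 110, "ax": 0, "ay": 0, "az": 0, "fingers": 0}, {"dx": 0, "dy": -3, "dz": 125, "ax": 0, "ay": 0, "az": 0, "fingers": 0.2}, {"dx": 0, "dy": -3, "dz": 129, "ax": 0, "ay": 0, "az": 0, "fingers": 0.4}, {"dx": 0, "dy": -3, "dz": 129, "ax": 0, "ay": 0, "az": 0, "fingers": 0.5}, {"dx": 0, "dy": -3, "dz": 129, "ax": 0, "ay": 0, "az": 0, "fingers": 0.5}, {"dx": 0, "dy": -3, "dz": 129, "ax": 0, "ay": 0, "az": 0, "fingers": 0.5}, {"dx": 0, "dy": -3, "dz": 129, "ax": 0, "ay": 0, "az": 0, "fingers": 0.5}])

```text
time: 16.47
ee_pos: [0.4458, -0.2985, 0.0321]
ee_rot: [-3.14, 0.002, -3.141]
force: [-0.5, 0.1, 0.6]
gripper_width: 0.0427
grasp_force: 0.0
```

>>> play_rows(motion=[{"dx": 0, "dy": 0, "dz": 0, "ax": 0, "ay": 0, "az": 0, "fingers": 0.6}, {"dx": 0, "dy": 0, "dz": 0, "ax": 0, "ay": 0, "az": 0, "fingers": 0.65}, {"dx": 0, "dy": 0, "dz": 0, "ax": 0, "ay": 0, "az": 0, "fingers": 0.7}, {"dx": 0, "dy": 0, "dz": 0, "ax": 0, "ay": 0, "az": 0, "fingers": 0.75}, {"dx": 0, "dy": 0, "dz": 0, "ax": 0, "ay": 0, "az": 0, "fingers": 1}, {"dx": 0, "dy": 0, "dz": 0, "ax": 0, "ay": 0, "az": 0, "fingers": 1}, {"dx": 0, "dy": 0, "dz": 0, "ax": 0, "ay": 0, "az": 0, "fingers": 1}, {"dx": 0, "dy": 0, "dz": 0, "ax": 0, "ay": 0, "az": 0, "fingers": 1}])

```text
time: 17.13
ee_pos: [0.4452, -0.2981, 0.0313]
ee_rot: [-3.141, 0.0, 3.142]
force: [-0.6, 1.3, 7.1]
gripper_width: 0.021
grasp_force: 58.4
```

>>> play_rows(motion=[{"dx": 0, "dy": 0, "dz": -5, "ax": 0, "ay": 0, "az": 0, "fingers": 1}, {"dx": 0, "dy": 0, "dz": -20, "ax": 0, "ay": 0, "az": 0, "fingers": 1}, {"dx": 0, "dy": 0, "dz": -40, "ax": 0, "ay": 0, "az": 0, "fingers": 1}, {"dx": -4, "dy": 4, "dz": -55, "ax": 0, "ay": 0, "az": 0, "fingers": 1}, {"dx": -15, "dy": 15, "dz": -60, "ax": 0, "ay": 0, "az": 0, "fingers": 1}, {"dx": -30, "dy": 30, "dz": -60, "ax": 0, "ay": 0, "az": 0, "fingers": 1}, {"dx": -47, "dy": 47, "dz": -60, "ax": 0, "ay": 0, "az": 0, "fingers": 1}, {"dx": -63, "dy": 63, "dz": -60, "ax": 0, "ay": 0, "az": 0, "fingers": 1}, {"dx": -75, "dy": 75, "dz": -60, "ax": 0, "ay": 0, "az": 0, "fingers": 1}, {"dx": -79, "dy": 79, "dz": -60, "ax": 0, "ay": 0, "az": 0, "fingers": 1}, {"dx": -79, "dy": 79, "dz": -60, "ax": 0, "ay": 0, "az": 0, "fingers": 1}, {"dx": -79, "dy": 79, "dz": -60, "ax": 0, "ay": 0, "az": 0, "fingers": 1}])

```text
time: 18.13
ee_pos: [0.5236, -0.2191, 0.0908]
ee_rot: [-3.141, -0.001, -3.141]
force: [0.2, -0.1, 0.3]
gripper_width: 0.0214
grasp_force: 58.7
```

>>> play_rows(motion=[{"dx": 0, "dy": 0, "dz": 8, "ax": 0, "ay": 0, "az": 0, "fingers": 1}, {"dx": 0, "dy": 0, "dz": 20, "ax": 0, "ay": 0, "az": 0, "fingers": 1}, {"dx": 0, "dy": 0, "dz": 32, "ax": 0, "ay": 0, "az": 0, "fingers": 1}, {"dx": 0, "dy": 0, "dz": 40, "ax": 0, "ay": 0, "az": 0, "fingers": 1}, {"dx": 0, "dy": 0, "dz": 45, "ax": 0, "ay": 0, "az": 0, "fingers": 1}, {"dx": 0, "dy": 0, "dz": 47, "ax": 0, "ay": 0, "az": 0, "fingers": 1}, {"dx": 0, "dy": 0, "dz": 47, "ax": 0, "ay": 0, "az": 0, "fingers": 1}, {"dx": 0, "dy": 0, "dz": 47, "ax": 0, "ay": 0, "az": 0, "fingers": 1}])

```text
time: 18.8
ee_pos: [0.5241, -0.2193, 0.0441]
ee_rot: [-3.141, 0.0, 3.141]
force: [-0.7, -0.2, 0.4]
gripper_width: 0.0206
grasp_force: 58.7
```

```bash
python3 - <<'E'
from h import *
for n in('scene','side'):
  im=bot.snapshot(n);cv2.imwrite(f'pics/{n}11.png',im[...,::-1])
a=cv2.imread('pics/scene11.png')[160:250,205:305];b=cv2.imread('pics/side11.png')[150:240,215:315]
cv2.imwrite('pics/m11.png',np.hstack([cv2.resize(a,(400,360)),cv2.resize(b,(400,360))]))
s=bot.observe();print(s['ee_pos'],s['gripper_width'])
E
```

```text
[ 0.52435118 -0.21925943  0.04434073] 0.020951922558488233
```

View pics/m11.png

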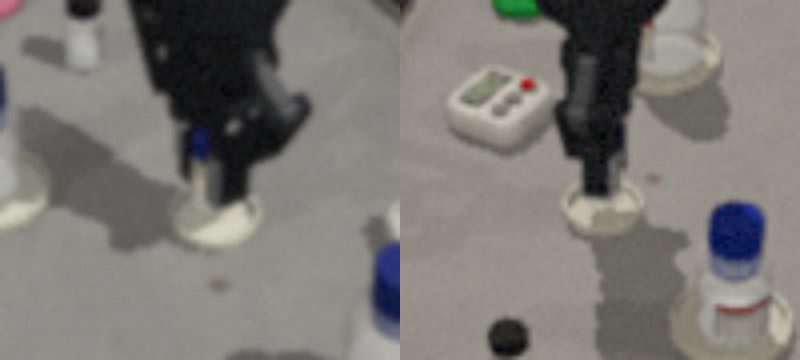

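Vial hangs upright over the small dish, possibly 2–4 mm towards the robot; nudging 2 mm and lowering to contact.

>>> play_rows(motion=[{"dx": -2, "dy": 0, "dz": 2, "ax": 0, "ay": 0, "az": 0, "fingers": 1}, {"dx": -2, "dy": 0, "dz": 5, "ax": 0, "ay": 0, "az": 0, "fingers": 1}, {"dx": -2, "dy": 0, "dz": 7, "ax": 0, "ay": 0, "az": 0, "fingers": 1}, {"dx": -2, "dy": 0, "dz": 8.5, "ax": 0, "ay": 0, "az": 0, "fingers": 1}, {"dx": -2, "dy": 0, "dz": 9, "ax": 0, "ay": 0, "az": 0, "fingers": 1}, {"dx": -2, "dy": 0, "dz": 9, "ax": 0, "ay": 0, "az": 0, "fingers": 1}, {"dx": -2, "dy": 0, "dz": 9, "ax": 0, "ay": 0, "az": 0, "fingers": 1}])

```text
time: 19.48
ee_pos: [0.526, -0.219, 0.0348]
ee_rot: [3.142, -0.0, 3.142]
force: [-1.0, -0.6, 0.3]
gripper_width: 0.0207
grasp_force: 58.8
```

>>> play_rows(motion=[{"dx": 0, "dy": 0, "dz": 0.5, "ax": 0, "ay": 0, "az": 0, "fingers": 1}, {"dx": 0, "dy": 0, "dz": 0.8, "ax": 0, "ay": 0, "az": 0, "fingers": 1}, {"dx": 0, "dy": 0, "dz": 0.8, "ax": 0, "ay": 0, "az": 0, "fingers": 1}, {"dx": 0, "dy": 0, "dz": 0.8, "ax": 0, "ay": 0, "az": 0, "fingers": 1}])

```text
time: 19.82
ee_pos: [0.5261, -0.2191, 0.0344]
ee_rot: [-3.141, 0.0, -3.142]
force: [-0.2, 0.7, 5.5]
gripper_width: 0.0207
grasp_force: 59.4
```

>>> play_rows(motion=[{"dx": 0, "dy": 0, "dz": 0, "ax": 0, "ay": 0, "az": 0, "fingers": 0.7}, {"dx": 0, "dy": 0, "dz": 0, "ax": 0, "ay": 0, "az": 0, "fingers": 0.65}, {"dx": 0, "dy": 0, "dz": 0, "ax": 0, "ay": 0, "az": 0, "fingers": 0.5}, {"dx": 0, "dy": 0, "dz": 0, "ax": 0, "ay": 0, "az": 0, "fingers": 0.4}, {"dx": 0, "dy": 0, "dz": 0, "ax": 0, "ay": 0, "az": 0, "fingers": 0.4}, {"dx": 0, "dy": 0, "dz": 0, "ax": 0, "ay": 0, "az": 0, "fingers": 0.4}, {"dx": 0, "dy": 0, "dz": -10, "ax": 0, "ay": 0, "az": 0, "fingers": 0.4}, {"dx": 0, "dy": 0, "dz": -30, "ax": 0, "ay": 0, "az": 0, "fingers": 0.4}, {"dx": 0, "dy": 0, "dz": -60, "ax": 0, "ay": 0, "az": 0, "fingers": 0.4}, {"dx": 0, "dy": 0, "dz": -95, "ax": 0, "ay": 0, "az": 0, "fingers": 0.4}, {"dx": 0, "dy": 0, "dz": -130, "ax": 0, "ay": 0, "az": 0, "fingers": 0.4}, {"dx": 0, "dy": 0, "dz": -160, "ax": 0, "ay": 0, "az": 0, "fingers": 0.4}])

```text
time: 20.82
ee_pos: [0.5261, -0.219, 0.1972]
ee_rot: [-3.141, 0.001, -3.142]
force: [1.4, -1.0, -0.2]
gripper_width: 0.0512
grasp_force: 0.0
```

```bash
python3 - <<'E'
from h import *
for n in('scene','side'):
  im=bot.snapshot(n);cv2.imwrite(f'pics/{n}12.png',im[...,::-1])
  for a,ce,b,_ in blobs(im,'blue'):print(n,a,ce,plane(cam(n),ce,.0455).round(4))
a=cv2.imread('pics/scene12.png')[130:310,150:350];b=cv2.imread('pics/side12.png')[120:300,160:360]
cv2.imwrite('pics/m12.png',np.hstack([cv2.resize(a,(400,360)),cv2.resize(b,(400,360))]))
E
```

```text
scene 22 [322.1  72.1] [1.0291 0.1661 0.0455]
scene 20 [150.  104.9] [0.5003 0.2638 0.0455]
scene 151 [198.8 181.7] [ 0.4517 -0.1006  0.0455]
scene 58 [258.8 198.7] [ 0.5291 -0.2177  0.0455]
scene 304 [307.1 230.3] [ 0.555  -0.3459  0.0455]
side 147 [281.7 134.6] [ 0.5311 -0.477   0.0455]
side 46 [264.6 188. ] [ 0.5251 -0.2188  0.0455]
side 159 [298.7 207.4] [ 0.4368 -0.1653  0.0455]
```

View pics/m12.png

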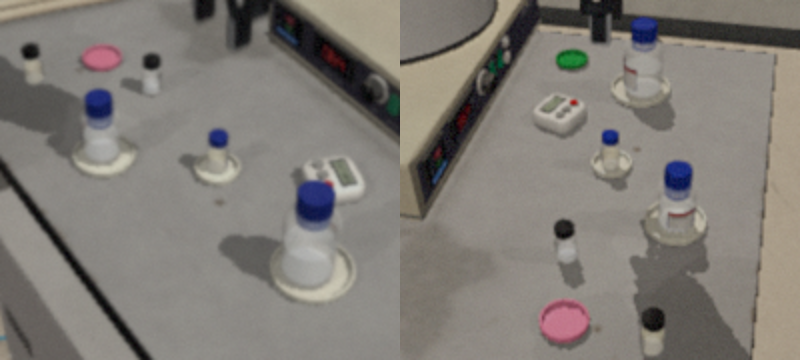

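All three containers stand upright within their dishes (vial at (0.527,-0.218)), and the bystanders are untouched. The gripper is clear, so I'm handing in.

```bash
python3 -c "
from bench import bot
print(bot.sign_off())"
```

```text
the job is handed in; nothing more can be done
None
```

The large bottle, medium bottle and blue-capped vial were placed, in that order, upright in their matching dishes, and the job is handed in at about 21 s; the last pictures show the black-capped vials and timer undisturbed, but sign-off returned no verdict.

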